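Put the pipette away on the pipette carousel

ROBOT

A 6-joint arm with a two-finger parallel gripper is mounted at the origin on the work surface. World frame = base frame: x ahead of the robot, y to its left, z up, the work surface at z = 0. Lengths are in mm, angles in rad, forces in N, time in s.
With the tool pointing down it reaches from about 400 to 925 mm from the base axis. Payload 12.5 kg.
Tool frame: the origin (TCP) lies at the very end of the fingers, on their centre line; the grasp point (between the pads) lies 19 mm behind it; z points along the fingers, y is the line along which they close (so a half turn about z gives the same grasp; the last joint's range is limited). The gripper opens to 95 mm and grips with 3 to 60 N. Pads are 20 mm wide; open, the fingers measure 119 mm over their backs; the gripper's body (75 mm by 180 mm) begins 59 mm behind the grasp point.
Start: joints at [1.209, 0.491, 1.559, -0, 1.092, -0.106], TCP at [158.119, 604.686, 214.661] pointing down, gripper open.
Joint ranges: [-3.1, 3.1], [-0.84, 2.19], [0.05, 2.79], [-1.13, 4.28], [0.06, 2.93], [-2.69, 2.69]. Speed limits (rad/s): [2.22, 2.22, 2.79, 3.14, 3.14, 3.14].

INTERFACE

Orientations are given as [roll, pitch, yaw] about the fixed x, y, z axes, in that order (R = Rz(yaw) Ry(pitch) Rx(roll)).
In Python, from cell import state, imaging, env, spot_in, mark_of gives the robot as it stands. The module is installed in compiled form; this text tells all that it offers.
- The arm moves only by the tool step_arm, never from a script. Its argument "increments" is a list of rows, each an object with "slide": the shift along the tool's x, y, z in m, a list of three; "roll": the turn about the tool's z in rad. A call has 1 to 5 rows; each row is the pose to reach, as a shift and turn from the pose commanded when the call began, along the tool's axes at that moment; what a row does not reach only later rows make up. A row lasts 1/8 s, in which the tool goes at most 62.5 mm and 10.7 degrees, less where a joint would pass 70% of its speed; a pose out of reach is approached as far as the arm can. A call with a gripper value outside its range is refused whole. "fingers" is the opening, from 0 (shut) to 1 (fully open), set as the call begins (left out, the last holds). The fingers move at their own pace and stop on an object; the grip force is fixed at half the most. Time passes only in rows, so rows that repeat a pose let the fingers close. It gives the time, the measured TCP pose, the force, the opening and the grip force at its end, in the units of the state.
- state(): the state, without advancing time (a new reading comes with each control period).
- imaging.read_camera(name): name is "side" or "top"; returns a dict with "color" (400x640x3 uint8, red, green, blue), "z_map" (400x640 float32, mm along the optical axis (not along the pixel's ray), 0 where there is no reading), "intrinsics" (3x3 intrinsics, pixels), "camera_from_world" (4x4, takes a point from world to camera coordinates). Camera axes: x right, y up, looking along -z (the intrinsics and any distortion apply to the point x, -y, -z); pixel columns grow to the right and rows downward; lengths in mm; the calibration is good to about 2 mm. A picture is of the moment at which its call begins.
- env.job_done(): hands the job in; it is judged then, once.
Trained networks look in the newest picture that a camera, given by its name, has taken for a name from the list of things; names that differ only in an ending like _2 or _b are one class to them, and where a whole thing is asked for, a point or a joint stands for the part that bears it (a point fixed in the world has none). Each returns a list of dicts, best first, with "confidence" (0 to 1); they miss things now and then, are a little off and sometimes report something else, mostly with a low value. They report only what shows in the picture. A call takes as long as a camera call. They do not tell look-alikes from the thing itself.
- spot_in(camera, target): "bbox" ([left, top, right, bottom] in pixels, round what is visible of it).
- mark_of(camera, target): "uv" ([column, row] in pixels: a listed point, or the origin of a listed thing).
The state is a dict: "t": time; "joints": joint angles; "qvel": joint speeds; "tau": joint torques, N m; "eef_pos": TCP position; "tcp_rot": TCP orientation; "ft_force": force on the tool from outside, world axes, zero at the start; "moment": the same for the moment, N m; "opening": opening from 0.0 (shut) to 1.0 (fully open); "grip_force": force on a finger pad.
Only numpy, scipy, OpenCV 4.12 (cv2) and the standard library are available. Lean on these libraries where they do the work, as an engineer would, in place of code of your own. Each camera call takes 0.05 s, during which the arm holds its last target. There are 200 camera calls.

TASK

Turn the pipette carousel by its top knob until its one empty hook is over the green pointer on the foot. Then take the orange pipette out of the bench holder, push it through the hook's spring clip, and lower it, feeling for contact without forcing it, until its collar rests on the hook; only then let go. Leave it hanging upright there, with the empty hook's place still at the pointer, and leave everything else on the bench alone.

Things in the scene. Friction and masses are not known exactly. Their poses are not given: they have to be found in the camera images.
- carousel: Pipette carousel. Origin: on its turning axis at bench level; z up; -x points to the green pointer on its fixed white round foot (164 mm across, 14 mm high). On a 22 mm post a head turns with six white fork hooks 60 degrees apart, seats 100 mm from the axis: five hold clipped-in pipettes (part of the head, 72 mm taller than the hook tops), one is empty.
- front (a point): Point at bench level under the front seat (at carousel x -100 mm). All hook tops are level, 150 to 164 mm above the bench: set anew each run, NOT REPORTED. Fork 34 mm wide, 6 mm thick; slot 20 mm wide, open outwards; from the seat centre its back wall is 10.5 mm inward, tine ends 24.5 mm outward. The empty hook's green pads give 2.5 N/mm for 3 mm, then stop hard. Press with 20 N at most.
- clip (a point): Point at bench level under the front clip (at carousel x -109 mm). The empty hook's green clip: two upright sprung rollers, 8 mm diameter, 9 mm outward of the seat centre, 6 to 20 mm below the hook top, 12 mm gap. A pipette neck pushed straight inward with about 2 to 5 N spreads them, then sits behind them with 2.5 mm play and can be lowered.
- knob (a point): Point on the turning axis 229 mm above the bench, always inside the carousel's black top knob: an upright bar 50 mm long, 14 mm thick, 40 mm tall, spanning 52 to 92 mm above the hook tops. Its length points along the empty hook.
- rotor (a joint): Turning angle of the carousel head, rad, anticlockwise positive from above. 0: empty hook over the green pointer (carousel -x); at angle a the empty hook and the knob's length lie along carousel -x turned by a about z. Starts between 0.45 and 1.9, stops at -3.1 and 3.1. Friction of about 0.2 N m holds it where left.
- holder: Fixed aluminium bench holder: grey foot 10 mm high, post on its +x side, fork 34 mm wide, top 140 mm above the bench, slot 20 mm wide, open to -x, tines ending 25 mm to -x of the origin. Origin: bench level under the seat; z up. The pipette hangs in it by its collar: lift it 10 mm or more and draw it out to -x, or lift it straight out.
- pipette: Orange-trimmed pipette, upright in the holder, 192 mm long, about 120 g. Origin: centre of the underside of its grey collar; z up along it. Collar 34 mm diameter, z 0 to 5 mm. White handle 26 (x) by 24 (y) mm, z 5 to 60, button to 72: grip it from above near z 32. Neck 16 mm diameter, z 0 to -70, then a cone to -120. Its yaw on the hook does not matter.
- tip_box: bystander: red tip box with clear lid, 112 x 82 x 75 mm, origin under its centre; leave it alone
- reagent: bystander: amber bottle, 60 mm diameter, 140 mm high, origin under its centre; leave it alone
- jar: bystander: white jar with red cap, 56 mm diameter, 70 mm high, origin under its centre; leave it alone
- beaker: bystander: glass beaker, 66 mm diameter, 80 mm high, origin under its centre; leave it alone
- tube_rack: bystander: yellow tube rack, 100 x 50 x 42 mm, origin under its centre; leave it alone
- timer: bystander: white bench timer lying flat, 65 x 75 x 18 mm, origin under its centre; leave it alone
Mind the look-alikes: they are no part of the job. There is more than one size of the pipette; the one meant has the size given above.

How it is judged (in metres and radians):
On the way, in this order (a step that is already met when the one before it is completed fails the run):
1. the carousel's empty hook has been turned to the green pointer (value of joint rotor between -0.17 and 0.17 rad), for 0.2 s.
2. the pipette's collar rests on that hook, upright, while the gripper still holds it (all of step 1 and x of pipette in the frame of carousel between -0.107 and -0.093 m and y of pipette in the frame of carousel between -0.022 and 0.022 m and height (world z) of pipette between 0.145 and 0.169 m and angle between pipette's own z axis and vertical below 0.12 rad and contact force between pipette and carousel above 0.4 N and contact force between the fingers and pipette above 2 N), for 0.2 s.
At the end, for the whole second after the job is handed in: The pipette hangs released and at rest (under 0.02 m/s) on the hook at the green pointer: axis 93 to 107 mm in front of the carousel's axis, within 22 mm sideways, collar 145 to 169 mm high, tilt under 0.12 rad, carried by the carousel (over 0.4 N); head angle within 0.17 rad of 0 (all of step 1 and x of pipette in the frame of carousel between -0.107 and -0.093 m and y of pipette in the frame of carousel between -0.022 and 0.022 m and height (world z) of pipette between 0.145 and 0.169 m and angle between pipette's own z axis and vertical below 0.12 rad and contact force between pipette and carousel above 0.4 N and linear speed of pipette below 0.02 m/s and not (contact force between the fingers and pipette above 0.05 N)); the robot touches nothing.
It fails at once if the orange pipette is forced against the carousel (over 20 N) (contact force between pipette and carousel above 20 N).
It fails at once if the orange pipette is dropped or laid over (height (world z) of pipette below 0.11 m or angle between pipette's own z axis and vertical above 0.6 rad).
It fails at once if a bystander is moved (over 25 mm) (distance of any of tip_box, reagent, jar, beaker, tube_rack, timer from where it was at the start of the episode above 0.025 m).
It also fails if it takes over 70 s, if anything falls off the work surface, if the arm or the gripper's body presses on something with over 40 N, if the wrist force passes 120 N, or if a joint passes its speed limit or range.

## Working session

There is one attempt and no reset: what is moved stays moved. The work goes in short steps, Python scripts to look and compute and a tool call to move; the robot and the scene stay as the last step left them, time stands still between calls to the robot, and variables do not carry over. Pictures are saved under pics/ and viewed, at most 10 in all, crops included, and the job is handed in when it is done.

Besides the shell and the picture viewer there is one more tool, called after "Request:" by a JSON object that holds its "fn" and its "kwargs", one argument or row to a line. step_arm: Moves the arm, as the interface text tells. Its arguments: {"type":"object","properties":{"increments":{"type":"array"},"fingers":{"type":"number"}},"required":["increments"]}

```bash
mkdir -p pics; cat > h.py <<'E'
import numpy as np, cv2
from cell import state, imaging, env, spot_in, mark_of
def shot(n): return imaging.read_camera(n)
def pt(im,u,v,z=None):
    """pixel -> world; z None uses depth, else intersects plane z"""
    K=np.array(im['intrinsics']);T=np.linalg.inv(np.array(im['camera_from_world']))
    d=np.array([(u-K[0,2])/K[0,0],-(v-K[1,2])/K[1,1],-1.])
    o=T[:3,3];w=T[:3,:3]@d
    if z is None:
        s=float(im['z_map'][int(round(v)),int(round(u))])
    else: s=(z-o[2])/w[2]
    return o+s*w
def px(im,p):
    K=np.array(im['intrinsics']);c=np.array(im['camera_from_world'])@np.r_[p,1]
    return K[0,0]*c[0]/-c[2]+K[0,2],K[1,1]*-c[1]/-c[2]+K[1,2]
def cloud(im):
    K=np.array(im['intrinsics']);T=np.linalg.inv(np.array(im['camera_from_world']))
    v,u=np.mgrid[:400,:640];s=im['z_map']
    c=np.stack([(u-K[0,2])/K[0,0]*s,-(v-K[1,2])/K[1,1]*s,-s],-1)
    return c@T[:3,:3].T+T[:3,3]
def tri(a,uva,b,uvb):
    A=[];B=[]
    for im,uv in((a,uva),(b,uvb)):
        o=pt(im,*uv,z=500.);q=pt(im,*uv,z=0.);d=(q-o)/np.linalg.norm(q-o)
        P=np.eye(3)-np.outer(d,d);A.append(P);B.append(P@o)
    return np.linalg.lstsq(np.vstack(A),np.hstack(B),rcond=None)[0]
def save(im,f,crop=None,k=1):
    c=im['color'][:,:,::-1]
    if crop: l,t,r,b=crop;c=c[t:b,l:r]
    cv2.imwrite('pics/'+f,cv2.resize(c,None,fx=k,fy=k,interpolation=cv2.INTER_CUBIC))
E
python3 - <<'E'
from h import *
ims={n:shot(n) for n in('side','top')}
for n in ims:
    save(ims[n],n+'0.png')
    T=np.linalg.inv(np.array(ims[n]['camera_from_world']));print(n,T[:3,3].round(),-T[:3,2].round(2))
names='carousel front clip knob holder pipette tip_box reagent jar beaker tube_rack timer'.split()
for t in names:
    print(t)
    for n in ims:
        for m in mark_of(n,t)[:3]: print('  ',n,np.round(m['uv']),round(m['confidence'],2),pt(ims[n],*m['uv'],z=229 if t=='knob' else 140 if t=='pipette' else 0).round())
        if t in('pipette','carousel','knob','holder'):
            for m in spot_in(n,t)[:3]: print('   box',n,np.round(m['bbox']),round(m['confidence'],2))
s=state();print({k:np.round(v,3) for k,v in s.items()})
E
```

```text
side [ 499. 1148. 1204.] [ 0.05 -0.74 -0.68]
top [ 412.   -0. 1184.] [ 0.14  0.   -0.99]
carousel
   side [300. 198.] 0.8 [ 656. -167.    0.]
   box side [264. 129. 337. 215.] 0.75
   top [374. 182.] 0.69 [ 652. -158.    0.]
   top [181. 181.] 0.18 [650. 434.   0.]
   box top [340. 124. 424. 220.] 0.69
front
   side [330. 202.] 0.56 [ 547. -154.    0.]
   top [375. 212.] 0.63 [ 561. -161.    0.]
clip
   side [331. 200.] 0.56 [ 543. -168.    0.]
   top [377. 211.] 0.68 [ 563. -168.    0.]
   top [228. 214.] 0.53 [550. 285.   0.]
knob
   side [298. 150.] 0.91 [ 657. -155.  229.]
   side [300. 199.] 0.27 [625.  87. 229.]
   side [284. 341.] 0.25 [615. 560. 229.]
   box side [265. 134. 334. 215.] 0.85
   box side [315. 259. 342. 302.] 0.45
   top [386. 160.] 0.97 [ 664. -159.  229.]
   box top [340. 120. 427. 221.] 0.77
   box top [456. 233. 484. 251.] 0.69
holder
   side [329. 294.] 0.7 [525. 252.   0.]
   box side [316. 257. 344. 301.] 0.83
   box side [323. 240. 340. 286.] 0.64
   top [243. 223.] 0.58 [522. 240.   0.]
   box top [226. 200. 258. 235.] 0.73
pipette
   side [308. 279.] 0
[... 896 characters left out ...]
] 0.56 [641. 423.   0.]
   top [432. 264.] 0.62 [ 405. -332.    0.]
tube_rack
   top [465. 184.] 0.68 [ 650. -439.    0.]
timer
   side [375. 246.] 0.61 [385.  45.   0.]
   top [302. 265.] 0.71 [399.  57.   0.]
{'t': np.float64(1.7), 'joints': array([ 1.209,  0.491,  1.559,  0.   ,  1.092, -0.106]), 'qvel': array([ 0.   ,  0.003, -0.002, -0.001, -0.001, -0.001]), 'tau': array([ 0.0000e+00, -6.1246e+01, -2.5843e+01,  6.9000e-02,  4.5000e-02,
        0.0000e+00]), 'eef_pos': array([158.109, 604.683, 214.662]), 'tcp_rot': array([ 3.142, -0.   ,  2.886]), 'ft_force': array([0.395, 0.522, 0.393]), 'moment': array([0.035, 0.019, 0.017]), 'grip_force': np.float64(0.0), 'opening': np.float64(0.996)}
```

```bash
python3 - <<'E'
import cv2
a=cv2.imread('pics/side0.png')[110:330,230:400];b=cv2.imread('pics/top0.png')[110:280,160:480]
cv2.imwrite('pics/sidec.png',cv2.resize(a,None,fx=2.7,fy=2.7,interpolation=2));cv2.imwrite('pics/topc.png',cv2.resize(b,None,fx=2.5,fy=2.5,interpolation=2))
E
```

```text
(no output)
```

View pics/sidec.png

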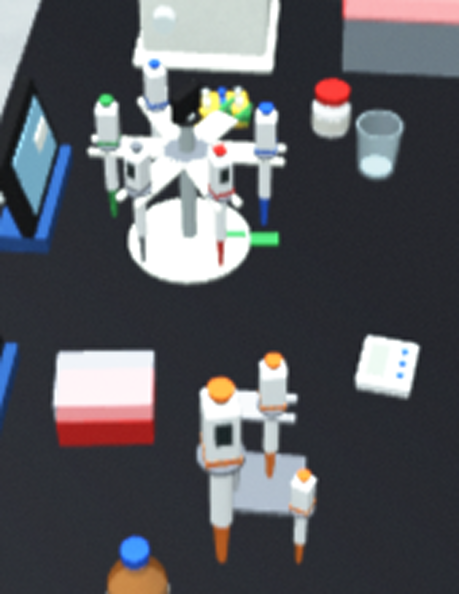

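View pics/topc.png

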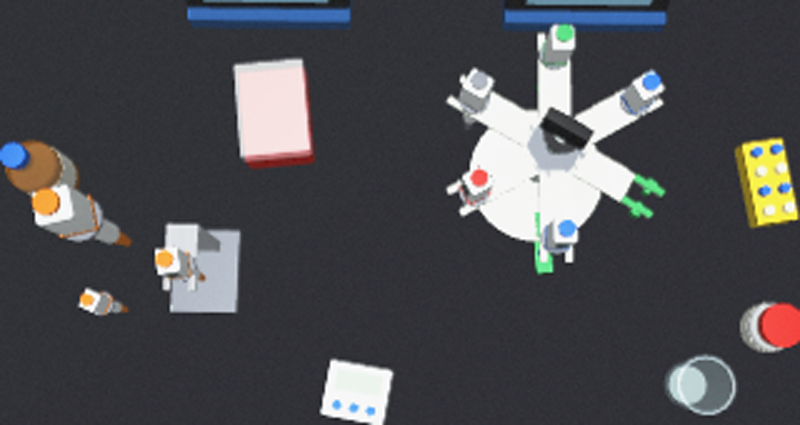

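Look-alikes for the pipette: the big standing one (side ≈ (312,275), top ≈ (182,193)), the small one (side ≈ (342,298), top ≈ (196,230)), and the medium one hanging in the holder (side ≈ (331,258), top ≈ (228,214)). The one in the holder is the one I want. The empty green-padded hook is at top ≈ (419,189), and the pointer is at top ≈ (377,208).

```bash
cat > m.py <<'E'
from h import *
def masks(im):
    h=cv2.cvtColor(im['color'],cv2.COLOR_RGB2HSV);return h[...,0].astype(int),h[...,1].astype(int),h[...,2].astype(int)
E
python3 - <<'E'
from m import *
ims={n:shot(n) for n in('side','top')}
c0=np.array([660,-160])
for n,im in ims.items():
    C=cloud(im);H,S,V=masks(im);ok=im['z_map']>0
    d=np.hypot(C[...,0]-c0[0],C[...,1]-c0[1])
    k=ok&(d<40)&(C[...,2]>195)
    P=C[k];zt=np.percentile(P[:,2],95);print(n,'knob n',len(P),'ztop',zt,'hist',np.percentile(P[:,2],[5,25,50,75,99]).round(1))
    Q=P[P[:,2]>zt-6];
    r=cv2.minAreaRect(Q[:,:2].astype(np.float32));print('  knob rect',r)
    a=ok&(d>25)&(d<65)&(C[...,2]>100)&(C[...,2]<190);print('  arm z',np.percentile(C[a][:,2],[5,25,50,75,90,95]).round(1))
    f=ok&(d<100)&(abs(C[...,2]-14)<7)&(V>150)&(S<60);F=C[f][:,:2];print('  foot',len(F),cv2.minEnclosingCircle(F.astype(np.float32)))
    g=ok&(H>60)&(H<80)&(S>120)&(d<160);
    G=C[g];lo=G[G[:,2]<40];hi=G[G[:,2]>90]
    print('  pointer',len(lo),lo.mean(0).round(1),lo.min(0).round(1),lo.max(0).round(1));
    hi=hi[hi[:,2]<185];print('  greenhook',len(hi),hi.mean(0).round(1))
    # holder and pipette
    dh=np.hypot(C[...,0]-525,C[...,1]-242)
    o=ok&(dh<45)&(H>5)&(H<20)&(S>150);O=C[o];
    print('  orange',len(O),[ (O[(O[:,2]>z)&(O[:,2]<=z+20)].mean(0).round(1),((O[:,2]>z)&(O[:,2]<=z+20)).sum()) for z in(20,40,140,160,180,200) if ((O[:,2]>z)&(O[:,2]<=z+20)).sum()])
    w=ok&(dh<45)&(C[...,2]>150);W=C[w];print('  handle',len(W),W.mean(0).round(1),W.min(0).round(1),W.max(0).round(1),cv2.minAreaRect(W[:,:2].astype(np.float32)))
    w=ok&(dh<70)&(abs(C[...,2]-10)<5);W=C[w];print('  holder foot',cv2.minAreaRect(W[:,:2].astype(np.float32)))
    w=ok&(dh<60)&(abs(C[...,2]-138)<6);W=C[w];print('  holder fork',cv2.minAreaRect(W[:,:2].astype(np.float32)))
E
```

```text
side knob n 186 ztop 255.49193230717137 hist [202.  219.  234.2 249.8 256.9]
  knob rect ((656.3614501953125, -158.44842529296875), (53.70077896118164, 16.49552345275879), 61.79524230957031)
  arm z [157.4 160.4 162.2 164.  165.4 166.2]
  foot 776 ((657.6700439453125, -160.36178588867188), 85.12224578857422)
  pointer 71 [ 566.9 -170.8    6.4] [ 534.9 -246.8   -5.1] [ 779.  -155.8   20.9]
  greenhook 30 [ 596.5 -249.6  157.4]
  orange 34 [(array([525.8, 240.5,  32.5]), np.int64(5)), (array([525.5, 244.2,  51.9]), np.int64(7)), (array([526.3, 238.6, 212. ]), np.int64(21))]
  handle 193 [525.7 246.5 185.2] [511.9 228.3 150.5] [539.  254.2 215.4] ((525.9658203125, 240.57984924316406), (25.658145904541016, 26.884702682495117), 6.917114734649658)
  holder foot ((516.083740234375, 248.24041748046875), (128.87713623046875, 102.55445861816406), 72.81829071044922)
  holder fork ((530.8577880859375, 240.1942596435547), (60.6210823059082, 39.16459274291992), 1.9685341119766235)
top knob n 260 ztop 255.21727017527184 hist [212.3 217.1 244.2 253.1 256.1]
  knob rect ((658.2727661132812, -158.63436889648438), (49.833927154541016, 13.956828117370605), 61.073307037353516)
  arm z [158.  159.9 161.3 162.7 163.7 164.4]
  foot 692 ((658.5120239257812, -158.2218475341797), 81.47132873535156)
  pointer 62 [ 572.3 -190.7    5.8] [ 538.2 -314.2   -2.4] [ 661.4 -155.2   15.6]
  greenhook 90 [ 604.1 -251.6  160.1]
  orange 28 [(array([527.8, 240.8, 211.9]), np.int64(28))]
  handle 154 [525.3 237.  192.8] [513.2 227.  150.1] [541.7 253.4 215.8] ((527.0272216796875, 240.99227905273438), (26.50895118713379, 24.4190616607666), 9.956289291381836)
  holder foot ((518.0632934570312, 233.9342041015625), (100.78855895996094, 135.41078186035156), 48.06550216674805)
  holder fork ((537.70068359375, 241.1318359375), (35.39802932739258, 70.41490173339844), 89.04678344726562)
```

```bash
cat >> m.py <<'E'
def mv(x,y,z,yaw=None,s=None):
    """slide (mm) and roll for a world TCP target from present measured pose"""
    s=s or state();p=np.array(s['eef_pos']);w=s['tcp_rot'][2]
    d=np.array([x,y,z])-p;tx=np.array([np.cos(w),np.sin(w)]);ty=np.array([np.sin(w),-np.cos(w)])
    r=0 if yaw is None else -(((yaw-w)+np.pi)%(2*np.pi)-np.pi)
    print('slide',round(d[:2]@tx,1),round(d[:2]@ty,1),round(-d[2],1),'roll',round(r,3),'from',p.round(1),round(w,4))
def pointer(im,ax=(658,-158.5)):
    C=cloud(im);H,S,V=masks(im);g=(im['z_map']>0)&(H>55)&(H<85)&(S>120)&(abs(C[...,0]-550)<45)&(abs(C[...,1]+160)<30)&(C[...,2]<30)
    G=C[g];a=np.arctan2(-(G[:,1]-ax[1]),-(G[:,0]-ax[0]));return len(G),G.mean(0).round(1),np.median(a),a.std()
E
python3 - <<'E'
from m import *
for n in('side','top'):
    im=shot(n);print(n,pointer(im))
s=state();mv(658,-158.5,310,np.radians(61),s);mv(158,605,310,None,s)
E
```

```text
side (66, array([ 555.4, -168. ,    6.2]), np.float64(0.08831012307558382), np.float64(0.07780798570534896))
top (47, array([ 552.1, -165.3,    6.2]), np.float64(0.04614692026741498), np.float64(0.06258425750710789))
slide -676.7 -611.9 -95.3 roll 1.821 from [158.1 604.7 214.7] 2.8858
slide 0.2 0.3 -95.3 roll 0 from [158.1 604.7 214.7] 2.8858
```

Request:
{"fn": "step_arm", "kwargs": {
  "increments": [
    {"slide": [0, 0, -0.055], "roll": 0.12},
    {"slide": [0.03, -0.04, -0.1], "roll": 0.3},
    {"slide": [0.0, -0.09, -0.1], "roll": 0.48},
    {"slide": [-0.03, -0.15, -0.1], "roll": 0.66},
    {"slide": [-0.05, -0.2, -0.1], "roll": 0.84}
  ]
}}

```text
t: 2.52
eef_pos: [155.9, 396.6, 314.7]
tcp_rot: [3.141, -0.0, 2.04]
ft_force: [1.4, -0.2, 1.6]
opening: 1.002
grip_force: 0.0
```

```bash
python3 - <<'E'
from m import *
mv(658,-158.5,310,np.radians(61))
mv(410,130,310)
E
```

```text
slide -722.2 196.7 4.7 roll 0.976 from [155.9 396.6 314.7] 2.0402
slide -352.7 106.0 4.7 roll 0 from [155.9 396.6 314.7] 2.0402
```

Request:
{"fn": "step_arm", "kwargs": {
  "increments": [
    {"slide": [-0.058, 0.0, 0], "roll": 0.18},
    {"slide": [-0.118, 0.005, 0], "roll": 0.36},
    {"slide": [-0.178, 0.015, 0], "roll": 0.54},
    {"slide": [-0.237, 0.03, 0], "roll": 0.72},
    {"slide": [-0.295, 0.05, 0], "roll": 0.9}
  ]
}}

```text
t: 3.15
eef_pos: [336.1, 157.3, 315.2]
tcp_rot: [3.14, -0.001, 1.14]
ft_force: [1.0, 0.8, 0.0]
opening: 1.0
grip_force: 0.0
```

```bash
python3 - <<'E'
from m import *
mv(658,-158.5,310,np.radians(61))
E
```

```text
slide -152.3 424.4 5.2 roll 0.075 from [336.1 157.3 315.2] 1.1396
```

Request:
{"fn": "step_arm", "kwargs": {
  "increments": [
    {"slide": [-0.02, 0.058, 0], "roll": 0.04},
    {"slide": [-0.04, 0.116, 0], "roll": 0.075},
    {"slide": [-0.06, 0.174, 0], "roll": 0.075},
    {"slide": [-0.08, 0.232, 0], "roll": 0.075},
    {"slide": [-0.1, 0.285, 0], "roll": 0.075}
  ]
}}

```text
t: 3.78
eef_pos: [555.0, -51.4, 314.6]
tcp_rot: [3.141, -0.0, 1.07]
ft_force: [0.2, 0.8, 0.7]
opening: 1.001
grip_force: 0.0
```

```bash
python3 - <<'E'
from m import *
mv(658,-158.5,310,np.radians(61))
E
```

```text
slide -44.6 141.8 4.6 roll 0.006 from [555.  -51.4 314.6] 1.0702
```

Request:
{"fn": "step_arm", "kwargs": {
  "increments": [
    {"slide": [-0.018, 0.058, 0], "roll": 0.006},
    {"slide": [-0.036, 0.115, 0], "roll": 0.006},
    {"slide": [-0.0446, 0.1418, 0], "roll": 0.006},
    {"slide": [-0.0446, 0.1418, 0.03], "roll": 0.006},
    {"slide": [-0.0446, 0.1418, 0.05], "roll": 0.006}
  ]
}}

```text
t: 4.4
eef_pos: [656.6, -157.0, 263.0]
tcp_rot: [-3.14, 0.0, 1.064]
ft_force: [-0.5, 0.3, 0.7]
opening: 1.003
grip_force: 0.0
```

```bash
python3 - <<'E'
from m import *
mv(658,-158.5,222,np.radians(61))
E
```

```text
slide -0.6 2.0 41.0 roll -0.0 from [ 656.6 -157.   263. ] 1.0642
```

Request:
{"fn": "step_arm", "kwargs": {
  "increments": [
    {"slide": [0, 0.0015, 0.02], "roll": 0},
    {"slide": [0, 0.0015, 0.04], "roll": 0},
    {"slide": [0, 0.0015, 0.04], "roll": 0}
  ]
}}

```text
t: 4.78
eef_pos: [657.5, -157.2, 223.2]
tcp_rot: [-3.139, 0.0, 1.065]
ft_force: [0.5, 0.2, 0.5]
opening: 0.999
grip_force: 0.0
```

Request:
{"fn": "step_arm", "kwargs": {
  "increments": [
    {"slide": [0, 0, 0], "roll": 0},
    {"slide": [0, 0, 0], "roll": 0},
    {"slide": [0, 0, 0], "roll": 0},
    {"slide": [0, 0, 0], "roll": 0},
    {"slide": [0, 0, 0], "roll": 0}
  ],
  "fingers": 0
}}

```text
t: 5.4
eef_pos: [658.1, -157.4, 224.7]
tcp_rot: [3.141, -0.0, 1.065]
ft_force: [0.3, -0.4, 0.0]
opening: 0.53
grip_force: 0.0
```

Request:
{"fn": "step_arm", "kwargs": {
  "increments": [
    {"slide": [0, 0, 0], "roll": 0},
    {"slide": [0, 0, 0], "roll": 0},
    {"slide": [0, 0, 0], "roll": 0},
    {"slide": [0, 0, 0], "roll": 0},
    {"slide": [0, 0, 0], "roll": 0}
  ]
}}

```text
t: 6.02
eef_pos: [659.9, -158.4, 224.7]
tcp_rot: [3.137, -0.001, 1.064]
ft_force: [11.6, -5.8, -5.0]
opening: 0.145
grip_force: 30.0
```

```bash
python3 - <<'E'
from m import *
s=state();print(s['opening'],s['grip_force'],s['joints'].round(2) if hasattr(s['joints'],'round') else s['joints'],s['ft_force'])
E
```

```text
0.14548874517354884 29.96782511472702 [-0.33  0.56  1.41 -0.    1.17  0.17] [11.63111425 -5.79734549 -4.98460911]
```

Request:
{"fn": "step_arm", "kwargs": {
  "increments": [
    {"slide": [0, 0.002, 0], "roll": 0.1},
    {"slide": [0, 0.0025, 0], "roll": 0.25},
    {"slide": [0, 0.0025, 0], "roll": 0.4},
    {"slide": [0, 0.0025, 0], "roll": 0.55},
    {"slide": [0, 0.0025, 0], "roll": 0.7}
  ]
}}

```text
t: 6.65
eef_pos: [660.9, -159.4, 224.6]
tcp_rot: [3.14, -0.001, 0.36]
ft_force: [4.5, -5.4, -2.2]
opening: 0.145
grip_force: 30.0
```

Request:
{"fn": "step_arm", "kwargs": {
  "increments": [
    {"slide": [0, 0, 0], "roll": 0.13},
    {"slide": [0, 0, 0], "roll": 0.24},
    {"slide": [0, 0, 0], "roll": 0.3},
    {"slide": [0, 0, 0], "roll": 0.3}
  ]
}}

```text
t: 7.15
eef_pos: [661.0, -160.0, 224.6]
tcp_rot: [3.139, -0.002, 0.063]
ft_force: [4.8, -5.6, -2.4]
opening: 0.149
grip_force: 30.0
```

```bash
python3 - <<'E'
from m import *
im=shot('top');save(im,'turned.png',(330,110,450,230),5)
for n in ('side','top'):
  im=shot(n)
  C=cloud(im);H,S,V=masks(im);g=(im['z_map']>0)&(H>55)&(H<85)&(S>120)&(abs(C[...,0]-560)<70)&(abs(C[...,1]+160)<60)
  G=C[g];hi=G[(G[:,2]>130)&(G[:,2]<180)];lo=G[G[:,2]<25]
  print(n,len(hi),hi.mean(0).round(1),hi.min(0).round(1),hi.max(0).round(1),'|',len(lo),lo.mean(0).round(1),lo.min(0).round(1),lo.max(0).round(1))
  print(np.array(sorted(lo[:,:2].round().tolist()))[::4].tolist())
E
```

```text
side 56 [ 548.4 -162.6  160.4] [ 531.5 -188.2  148.9] [ 567.5 -142.2  170.1] | 66 [ 556.3 -167.3    6.8] [ 535.1 -185.2   -4.4] [ 597.3 -153.7   19.8]
[[535.0, -172.0], [538.0, -157.0], [539.0, -163.0], [543.0, -183.0], [546.0, -167.0], [547.0, -179.0], [550.0, -173.0], [553.0, -163.0], [554.0, -170.0], [557.0, -159.0], [560.0, -162.0], [562.0, -184.0], [564.0, -155.0], [567.0, -156.0], [569.0, -173.0], [572.0, -172.0], [594.0, -165.0]]<stdin>:7: RuntimeWarning: Mean of empty slice.
  ret = um.true_divide(
Traceback (most recent call last):
ValueError: zero-size array to reduction operation minimum which has no identity
```

View pics/turned.png

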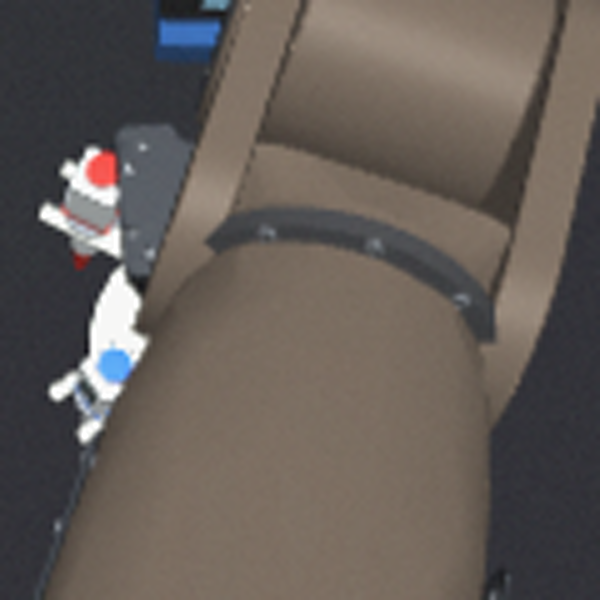

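The arm hides the carousel in the top view; the red and blue pipettes at left show that the head has turned. I'll release, rise and look again.

Request:
{"fn": "step_arm", "kwargs": {
  "increments": [
    {"slide": [0, 0, 0], "roll": 0},
    {"slide": [0, 0, 0], "roll": 0},
    {"slide": [0, 0, -0.04], "roll": 0},
    {"slide": [0, 0, -0.09], "roll": 0},
    {"slide": [-0.05, -0.02, -0.11], "roll": 0}
  ],
  "fingers": 0.6
}}

```text
t: 7.92
eef_pos: [610.5, -142.4, 336.5]
tcp_rot: [3.14, -0.004, 0.065]
ft_force: [0.0, -0.5, -0.3]
opening: 0.583
grip_force: 0.0
```

```bash
python3 - <<'E'
from m import *
mv(527,241,330,0.0)
E
```

```text
slide -58.6 -388.0 6.5 roll 0.065 from [ 610.5 -142.4  336.5] 0.0647
```

Request:
{"fn": "step_arm", "kwargs": {
  "increments": [
    {"slide": [-0.01, -0.061, 0], "roll": 0},
    {"slide": [-0.02, -0.122, 0], "roll": 0},
    {"slide": [-0.03, -0.183, 0], "roll": 0},
    {"slide": [-0.04, -0.244, 0], "roll": 0},
    {"slide": [-0.04, -0.29, 0], "roll": 0}
  ],
  "fingers": 0.7
}}

```text
t: 8.55
eef_pos: [549.1, 147.3, 335.2]
tcp_rot: [-3.141, -0.0, 0.066]
ft_force: [0.1, -0.3, -0.0]
opening: 0.698
grip_force: 0.0
```

```bash
python3 - <<'E'
from m import *
im=shot('top');save(im,'turned2.png',(200,100,440,280),3)
H,S,V=masks(im);C=cloud(im)
for n in('top','side'):
    im=shot(n);C=cloud(im);H,S,V=masks(im);ok=im['z_map']>0
    d=np.hypot(C[...,0]-660,C[...,1]+159.5)
    k=ok&(d<40)&(C[...,2]>243);Q=C[k];print(n,'knob',cv2.minAreaRect(Q[:,:2].astype(np.float32)))
    g=ok&(H>55)&(H<85)&(S>100)&(abs(C[...,0]-560)<70)&(abs(C[...,1]+160)<45);G=C[g]
    for nm,m in(('hook',G[:,2]>130),('ptr',G[:,2]<25)):
        Q=G[m]
        if len(Q)>3:print(nm,len(Q),Q.mean(0).round(1),cv2.minAreaRect(Q[:,:2].astype(np.float32)))
    # pointer by ray-plane from pixels of unoccluded low ones
    dh=np.hypot(C[...,0]-526,C[...,1]-241)
    w=ok&(dh<30)&(C[...,2]>150);W=C[w];print('handle',len(W),cv2.minAreaRect(W[:,:2].astype(np.float32)), cv2.minAreaRect(W[W[:,2]>196][:,:2].astype(np.float32)))
mv(527,241,330,0.0)
E
```

```text
top knob ((658.2049560546875, -158.68081665039062), (49.44775390625, 14.172114372253418), 3.907463788986206)
hook 98 [ 550.3 -164.8  159.4] ((551.1473388671875, -164.76341247558594), (32.2007942199707, 41.3636474609375), 1.7353551387786865)
ptr 91 [ 566.6 -165.4    8.9] ((573.608642578125, -176.5039825439453), (42.312259674072266, 71.91017150878906), 87.68228149414062)
handle 74 ((526.3585205078125, 230.89520263671875), (44.56791687011719, 20.492631912231445), 38.99870681762695) ((526.3585205078125, 230.89520263671875), (44.56791687011719, 20.492631912231445), 38.99870681762695)
side knob ((657.4089965820312, -160.39956665039062), (46.51320266723633, 25.690082550048828), 10.268670082092285)
ptr 71 [ 556.2 -168.4    6.3] ((565.2079467773438, -172.69921875), (32.9360466003418, 61.569210052490234), 86.80067443847656)
handle 613 ((531.4599609375, 232.34835815429688), (44.666015625, 45.90644454956055), 79.48147583007812) ((530.0800170898438, 230.6824188232422), (43.169639587402344, 43.70505142211914), 65.92546844482422)
slide -16.3 -95.5 4.7 roll 0.068 from [549.8 146.9 334.7] 0.0682
```

View pics/turned2.png

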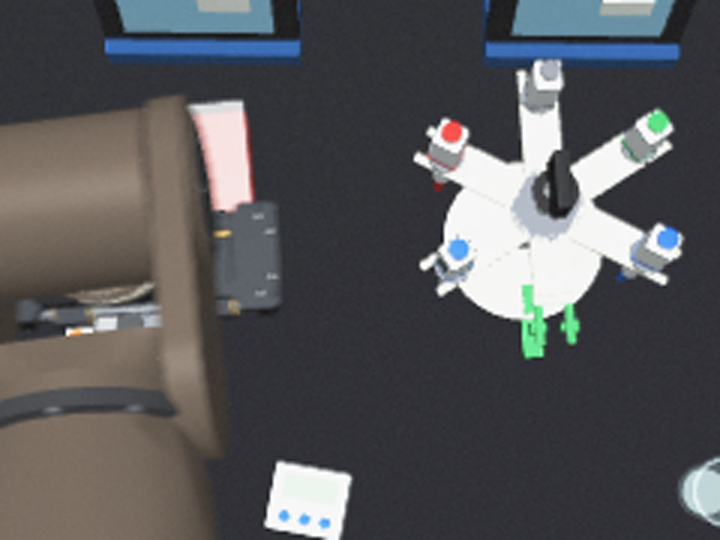

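The empty hook now lies over the pointer (crop ≈ (550,325) and (533,330)), with the knob at yaw ≈ 0.066, matching the pointer. Next I'll check the clearance to the big look-alike before going down.

```bash
python3 - <<'E'
from m import *
im=shot('side');C=cloud(im);H,S,V=masks(im)
m=(im['z_map']>0);m[:248]=0;m[318:]=0;m[:,:300]=0;m[:,322:]=0
W=C[m&(C[...,2]>60)&(C[...,1]>260)&(C[...,1]<450)];print(len(W),W.min(0).round(),W.max(0).round())
for z in range(60,280,30):
    Q=W[(W[:,2]>z)&(W[:,2]<z+30)]
    if len(Q):print(z,len(Q),Q.min(0).round(),Q.max(0).round(),np.median(Q,0).round())
mv(527,240,300,0.066)
E
```

```text
666 [548. 322.  61.] [594. 364. 282.]
60 33 [561. 337.  61.] [581. 350.  89.] [569. 345.  77.]
90 55 [561. 340.  90.] [581. 351. 119.] [569. 346. 105.]
120 54 [561. 339. 120.] [580. 350. 150.] [571. 346. 136.]
150 56 [548. 324. 150.] [594. 361. 180.] [570. 350. 177.]
180 127 [548. 322. 180.] [593. 364. 210.] [570. 354. 194.]
210 107 [553. 326. 211.] [591. 361. 240.] [570. 355. 226.]
240 162 [553. 322. 240.] [591. 361. 270.] [571. 350. 258.]
270 72 [559. 324. 270.] [582. 350. 282.] [571. 340. 277.]
slide -16.7 -95.7 34.7 roll 0.001 from [550.  145.6 334.7] 0.0667
```

```bash
python3 - <<'E'
from m import *
s=state();print(np.round(s['joints'],3))
im=shot('side');C=cloud(im);d=(abs(C[...,1]-241)<30)&(C[...,0]>541)&(C[...,0]<620)&(im['z_map']>0)
W=C[d];print(len(W),np.percentile(W[:,2],[50,90,99,100]).round())
mv(527,240,330,np.pi/2,s)
E
```

```text
[ 0.143  0.311  1.524 -0.     1.307  1.647]
884 [447. 622. 641. 649.]
slide -16.7 -95.7 4.7 roll -1.504 from [550.  145.6 334.7] 0.0667
```

Request:
{"fn": "step_arm", "kwargs": {
  "increments": [
    {"slide": [-0.005, -0.02, 0], "roll": -0.18},
    {"slide": [-0.01, -0.05, 0], "roll": -0.36},
    {"slide": [-0.0167, -0.08, 0], "roll": -0.54},
    {"slide": [-0.0167, -0.0957, 0], "roll": -0.72},
    {"slide": [-0.0167, -0.0957, 0], "roll": -0.9}
  ]
}}

```text
t: 9.43
eef_pos: [527.7, 239.0, 334.5]
tcp_rot: [-3.141, 0.0, 0.97]
ft_force: [0.9, -0.6, 0.7]
opening: 0.698
grip_force: 0.0
```

Request:
{"fn": "step_arm", "kwargs": {
  "increments": [
    {"slide": [0, 0, 0], "roll": -0.18},
    {"slide": [0, 0, 0], "roll": -0.36},
    {"slide": [0, 0, 0], "roll": -0.54},
    {"slide": [0, 0, 0], "roll": -0.604},
    {"slide": [0, 0, 0], "roll": -0.604}
  ]
}}

```text
t: 10.05
eef_pos: [527.9, 238.1, 334.6]
tcp_rot: [-3.142, 0.0, 1.567]
ft_force: [0.0, -0.2, -0.0]
opening: 0.7
grip_force: 0.0
```

```bash
python3 - <<'E'
from m import *
s=state()
im=shot('side');save(im,'pre.png',(280,180,400,320),4)
C=cloud(im);H,S,V=masks(im)
for z0,z1 in((130,150),(150,165),(165,185),(185,203),(203,216)):
    d=(np.hypot(C[...,0]-527,C[...,1]-241)<45)&(C[...,2]>z0)&(C[...,2]<z1)&(im['z_map']>0);W=C[d]
    if len(W):print(z0,len(W),W.min(0).round(),W.max(0).round())
mv(527,240,158,np.pi/2,s)
E
```

```text
130 146 [501. 219. 132.] [562. 259. 149.]
150 40 [512. 242. 150.] [540. 255. 164.]
165 48 [513. 238. 165.] [539. 255. 184.]
185 68 [513. 230. 185.] [539. 255. 203.]
203 32 [514. 232. 204.] [534. 251. 216.]
slide 1.9 -0.9 176.6 roll -0.004 from [527.9 238.1 334.6] 1.5665
```

View pics/pre.png

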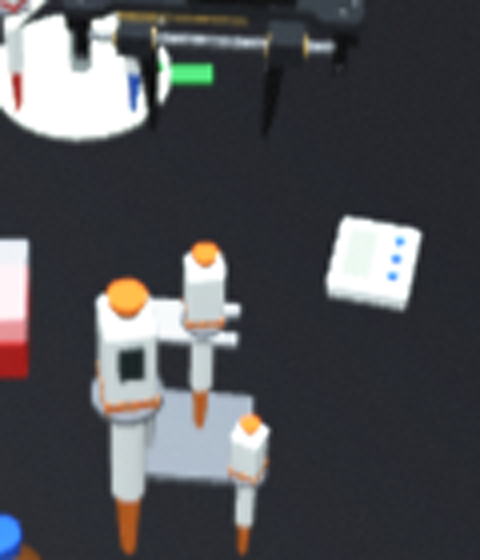

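The picture shows the medium pipette (crop (205,290)) hanging in the holder fork, with open space round it. The gripper is above it, with its fingers along x.

Request:
{"fn": "step_arm", "kwargs": {
  "increments": [
    {"slide": [0.0029, -0.0014, 0.05], "roll": 0},
    {"slide": [0.0029, -0.0014, 0.1], "roll": 0},
    {"slide": [0.0029, -0.0014, 0.15], "roll": 0},
    {"slide": [0.0029, -0.0014, 0.1766], "roll": 0},
    {"slide": [0.0029, -0.0014, 0.1766], "roll": 0}
  ]
}}

```text
t: 10.72
eef_pos: [525.6, 241.5, 156.5]
tcp_rot: [-3.138, 0.001, 1.567]
ft_force: [0.4, -0.3, -0.5]
opening: 0.703
grip_force: 0.0
```

Request:
{"fn": "step_arm", "kwargs": {
  "increments": [
    {"slide": [0, 0, 0], "roll": 0},
    {"slide": [0, 0, 0], "roll": 0},
    {"slide": [0, 0, 0], "roll": 0},
    {"slide": [0, 0, 0], "roll": 0},
    {"slide": [0, 0, 0], "roll": 0}
  ],
  "fingers": 0
}}

```text
t: 11.35
eef_pos: [526.3, 242.3, 158.4]
tcp_rot: [3.141, -0.0, 1.569]
ft_force: [0.8, -1.1, 3.4]
opening: 0.288
grip_force: 29.0
```

Request:
{"fn": "step_arm", "kwargs": {
  "increments": [
    {"slide": [0, 0, 0], "roll": 0}
  ]
}}

```text
t: 11.48
eef_pos: [526.3, 242.3, 158.4]
tcp_rot: [3.141, -0.0, 1.569]
ft_force: [0.3, -0.6, 3.5]
opening: 0.289
grip_force: 29.0
```

Request:
{"fn": "step_arm", "kwargs": {
  "increments": [
    {"slide": [0, 0, -0.015], "roll": 0},
    {"slide": [0, 0, -0.047], "roll": 0},
    {"slide": [0, -0.02, -0.047], "roll": 0},
    {"slide": [0, -0.055, -0.047], "roll": 0},
    {"slide": [-0.01, -0.07, -0.047], "roll": 0}
  ]
}}

```text
t: 12.1
eef_pos: [454.5, 232.5, 205.8]
tcp_rot: [-3.141, -0.0, 1.57]
ft_force: [0.4, 0.6, -1.5]
opening: 0.288
grip_force: 29.0
```

```bash
python3 - <<'E'
from m import *
s=state();print(s['opening'],np.round(s['ft_force'],2))
mv(480,-171,205,0.066,s)
E
```

```text
0.28814987316910984 [ 0.4   0.57 -1.47]
slide -403.5 25.9 0.8 roll 1.504 from [454.5 232.5 205.8] 1.5698
```

Request:
{"fn": "step_arm", "kwargs": {
  "increments": [
    {"slide": [-0.055, 0.005, 0], "roll": 0.17},
    {"slide": [-0.11, 0.01, 0], "roll": 0.34},
    {"slide": [-0.165, 0.015, 0], "roll": 0.51},
    {"slide": [-0.22, 0.02, 0], "roll": 0.68},
    {"slide": [-0.275, 0.0259, 0], "roll": 0.85}
  ]
}}

```text
t: 12.72
eef_pos: [481.3, -44.4, 205.8]
tcp_rot: [3.141, -0.0, 0.713]
ft_force: [0.9, 0.9, -0.8]
opening: 0.284
grip_force: 29.0
```

```bash
python3 - <<'E'
from m import *
mv(480,-171,205,0.066)
E
```

```text
slide -83.8 94.9 0.8 roll 0.647 from [481.3 -44.4 205.8] 0.7132
```

Request:
{"fn": "step_arm", "kwargs": {
  "increments": [
    {"slide": [-0.035, 0.04, 0], "roll": 0.17},
    {"slide": [-0.065, 0.075, 0], "roll": 0.34},
    {"slide": [-0.0838, 0.0949, 0], "roll": 0.5},
    {"slide": [-0.0838, 0.0949, 0], "roll": 0.647},
    {"slide": [-0.0838, 0.0949, 0], "roll": 0.647}
  ]
}}

```text
t: 13.35
eef_pos: [480.7, -169.5, 205.5]
tcp_rot: [-3.141, -0.0, 0.072]
ft_force: [0.4, 0.1, -2.0]
opening: 0.289
grip_force: 29.0
```

```bash
python3 - <<'E'
from m import *
s=state()
im=shot('side');save(im,'front.png',(240,110,400,230),5)
C=cloud(im);H,S,V=masks(im);ok=im['z_map']>0
o=ok&(np.hypot(C[...,0]-480,C[...,1]+171)<40)
for z0 in range(40,260,20):
    W=C[o&(C[...,2]>z0)&(C[...,2]<z0+20)&(V>90)]
    if len(W):print(z0,len(W),W.min(0).round(),W.max(0).round())
g=ok&(H>55)&(H<85)&(S>100)&(abs(C[...,0]-560)<70)&(abs(C[...,1]+160)<45);G=C[g]
Q=G[G[:,2]>130];print('hook',len(Q),Q.mean(0).round(1),Q.min(0).round(1),Q.max(0).round(1))
im=shot('top');C=cloud(im);H,S,V=masks(im);ok=im['z_map']>0
g=ok&(H>55)&(H<85)&(S>100)&(abs(C[...,0]-560)<70)&(abs(C[...,1]+160)<45);G=C[g]
Q=G[G[:,2]>130];print('top hook',len(Q),Q.mean(0).round(1) if len(Q) else '')
print(np.round(s['ft_force'],2));mv(559.2,-166.6,189,0.066,s)
E
```

```text
60 4 [ 473. -175.   70.] [ 477. -167.   80.]
80 11 [ 473. -181.   81.] [ 481. -163.  100.]
100 13 [ 471. -172.  103.] [ 482. -160.  119.]
120 22 [ 468. -173.  121.] [ 483. -159.  139.]
140 23 [ 469. -173.  140.] [ 484. -160.  158.]
160 18 [ 471. -170.  161.] [ 482. -162.  180.]
180 30 [ 462. -181.  186.] [ 493. -152.  200.]
200 18 [ 463. -191.  202.] [ 491. -149.  217.]
220 3 [ 464. -163.  225.] [ 464. -159.  233.]
hook 60 [ 548.4 -164.   159.9] [ 531.6 -192.4  143.5] [ 567.7 -144.9  168.4]
top hook 30 [ 554.4 -148.9  158.8]
[ 0.42  0.06 -1.97]
slide 78.5 2.7 16.5 roll 0.006 from [ 480.7 -169.5  205.5] 0.0721
```

View pics/front.png

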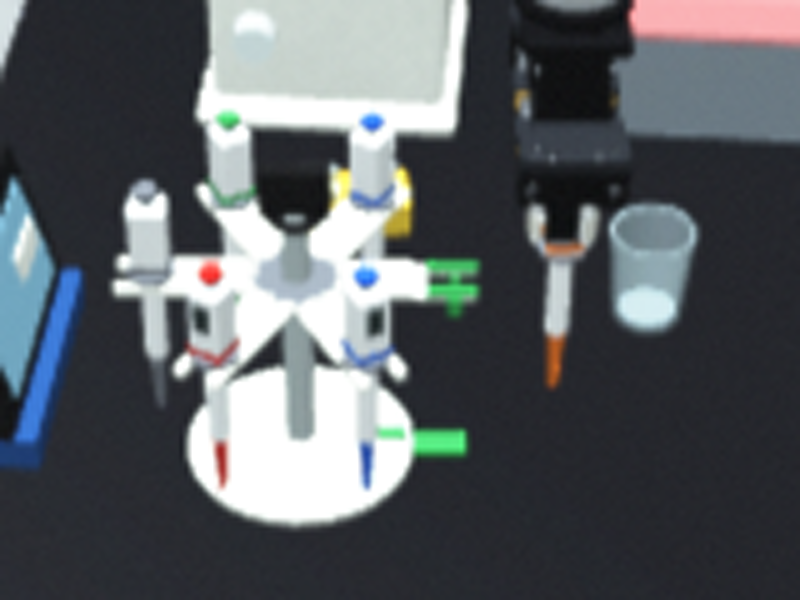

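The pipette hangs upright in the gripper (crop (558,310)), and the empty hook with its clip is at (453,280), over the pointer (440,443). The neck sits about 3 mm outward of the TCP, so I'll allow for that.

Request:
{"fn": "step_arm", "kwargs": {
  "increments": [
    {"slide": [0.0, 0.0024, 0.01], "roll": 0.0},
    {"slide": [0.02, 0.0024, 0.016], "roll": 0},
    {"slide": [0.04, 0.0024, 0.016], "roll": 0},
    {"slide": [0.05, 0.0024, 0.016], "roll": 0},
    {"slide": [0.05, 0.0024, 0.016], "roll": 0}
  ]
}}

```text
t: 14.08
eef_pos: [531.4, -167.8, 188.4]
tcp_rot: [-3.141, 0.001, 0.073]
ft_force: [-0.1, -0.7, -1.2]
opening: 0.287
grip_force: 29.0
```

Request:
{"fn": "step_arm", "kwargs": {
  "increments": [
    {"slide": [0.003, 0, 0], "roll": 0},
    {"slide": [0.006, 0, 0], "roll": 0},
    {"slide": [0.01, 0, 0], "roll": 0},
    {"slide": [0.01, 0, 0], "roll": 0}
  ]
}}

```text
t: 14.58
eef_pos: [541.1, -167.4, 189.1]
tcp_rot: [3.142, -0.0, 0.072]
ft_force: [0.1, -0.1, -1.8]
opening: 0.285
grip_force: 29.0
```

Request:
{"fn": "step_arm", "kwargs": {
  "increments": [
    {"slide": [0.002, 0, 0], "roll": 0},
    {"slide": [0.004, 0, 0], "roll": 0},
    {"slide": [0.006, 0, 0], "roll": 0}
  ]
}}

```text
t: 14.95
eef_pos: [546.6, -166.8, 188.9]
tcp_rot: [-3.141, 0.001, 0.072]
ft_force: [-4.0, -0.3, -1.0]
opening: 0.286
grip_force: 28.9
```

Request:
{"fn": "step_arm", "kwargs": {
  "increments": [
    {"slide": [0.0015, 0, 0], "roll": 0},
    {"slide": [0.003, 0, 0], "roll": 0},
    {"slide": [0.004, 0, 0], "roll": 0}
  ]
}}

```text
t: 15.32
eef_pos: [550.8, -166.6, 188.9]
tcp_rot: [-3.141, 0.0, 0.072]
ft_force: [-2.6, -0.8, -1.1]
opening: 0.288
grip_force: 28.9
```

Request:
{"fn": "step_arm", "kwargs": {
  "increments": [
    {"slide": [0.002, 0, 0], "roll": 0},
    {"slide": [0.004, 0, 0], "roll": 0},
    {"slide": [0.005, 0, 0], "roll": 0}
  ]
}}

```text
t: 15.7
eef_pos: [556.3, -166.3, 189.1]
tcp_rot: [3.141, -0.001, 0.072]
ft_force: [-0.8, 0.5, -1.4]
opening: 0.283
grip_force: 29.0
```

Request:
{"fn": "step_arm", "kwargs": {
  "increments": [
    {"slide": [0.002, 0, 0], "roll": 0},
    {"slide": [0.004, 0, 0], "roll": 0},
    {"slide": [0.004, 0, 0], "roll": 0}
  ]
}}

```text
t: 16.08
eef_pos: [560.1, -166.0, 189.0]
tcp_rot: [3.141, -0.0, 0.072]
ft_force: [-0.0, -0.4, -1.3]
opening: 0.287
grip_force: 29.0
```

Request:
{"fn": "step_arm", "kwargs": {
  "increments": [
    {"slide": [0.001, 0, 0], "roll": 0},
    {"slide": [0.001, 0, 0.003], "roll": 0},
    {"slide": [0.001, 0, 0.005], "roll": 0},
    {"slide": [0.001, 0, 0.005], "roll": 0}
  ]
}}

```text
t: 16.58
eef_pos: [560.7, -165.9, 183.8]
tcp_rot: [-3.141, 0.0, 0.072]
ft_force: [0.8, 0.1, -0.9]
opening: 0.283
grip_force: 29.0
```

Request:
{"fn": "step_arm", "kwargs": {
  "increments": [
    {"slide": [0, 0, 0.001], "roll": 0},
    {"slide": [0, 0, 0.001], "roll": 0}
  ]
}}

```text
t: 16.82
eef_pos: [560.8, -165.9, 183.0]
tcp_rot: [-3.141, 0.0, 0.072]
ft_force: [0.2, 0.8, -0.9]
opening: 0.29
grip_force: 29.0
```

Request:
{"fn": "step_arm", "kwargs": {
  "increments": [
    {"slide": [0, 0, 0.001], "roll": 0},
    {"slide": [0, 0, 0.001], "roll": 0}
  ]
}}

```text
t: 17.08
eef_pos: [560.8, -165.9, 182.0]
tcp_rot: [-3.141, 0.0, 0.072]
ft_force: [0.7, 0.1, -0.8]
opening: 0.289
grip_force: 29.0
```

Request:
{"fn": "step_arm", "kwargs": {
  "increments": [
    {"slide": [0, 0, 0.001], "roll": 0},
    {"slide": [0, 0, 0.001], "roll": 0}
  ]
}}

```text
t: 17.32
eef_pos: [560.8, -165.9, 180.9]
tcp_rot: [-3.141, 0.0, 0.072]
ft_force: [0.3, -0.0, -1.6]
opening: 0.287
grip_force: 29.0
```

Request:
{"fn": "step_arm", "kwargs": {
  "increments": [
    {"slide": [0, 0, 0.001], "roll": 0},
    {"slide": [0, 0, 0.001], "roll": 0}
  ]
}}

```text
t: 17.58
eef_pos: [560.8, -165.9, 179.9]
tcp_rot: [-3.141, 0.0, 0.072]
ft_force: [0.9, -0.3, -0.5]
opening: 0.288
grip_force: 29.0
```

Request:
{"fn": "step_arm", "kwargs": {
  "increments": [
    {"slide": [0, 0, 0.001], "roll": 0},
    {"slide": [0, 0, 0.001], "roll": 0}
  ]
}}

```text
t: 17.82
eef_pos: [560.9, -166.0, 179.0]
tcp_rot: [-3.142, -0.0, 0.072]
ft_force: [0.7, -1.0, -0.1]
opening: 0.288
grip_force: 29.0
```

Request:
{"fn": "step_arm", "kwargs": {
  "increments": [
    {"slide": [0, 0, 0.001], "roll": 0},
    {"slide": [0, 0, 0.001], "roll": 0}
  ]
}}

```text
t: 18.08
eef_pos: [560.9, -166.0, 178.1]
tcp_rot: [3.142, -0.0, 0.072]
ft_force: [0.5, 0.1, 1.0]
opening: 0.289
grip_force: 29.0
```

Request:
{"fn": "step_arm", "kwargs": {
  "increments": [
    {"slide": [0, 0, 0.0007], "roll": 0},
    {"slide": [0, 0, 0.0007], "roll": 0}
  ]
}}

```text
t: 18.32
eef_pos: [560.9, -166.0, 177.4]
tcp_rot: [-3.142, -0.0, 0.072]
ft_force: [-0.3, 0.3, 3.1]
opening: 0.289
grip_force: 29.0
```

Request:
{"fn": "step_arm", "kwargs": {
  "increments": [
    {"slide": [0, 0, 0.0003], "roll": 0},
    {"slide": [0, 0, 0.0003], "roll": 0},
    {"slide": [0, 0, 0.0003], "roll": 0}
  ]
}}

```text
t: 18.7
eef_pos: [560.9, -166.0, 177.1]
tcp_rot: [3.142, -0.0, 0.072]
ft_force: [0.1, -1.0, 4.2]
opening: 0.29
grip_force: 29.0
```

```bash
python3 - <<'E'
from m import *
im=shot('side');save(im,'seat.png',(250,120,390,225),5)
s=state();print(np.round(s['ft_force'],2),np.round(s['moment'],3))
E
```

```text
[-0.49  0.18  3.19] [-0.079  0.206 -0.004]
```

View pics/seat.png

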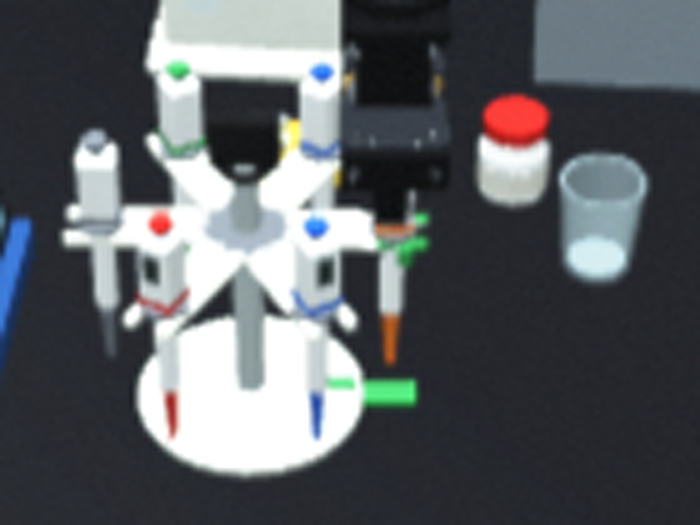

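The pipette's neck is in the slot behind the clip rollers (crop (392,265)), its collar is on the hook, and it stands upright over the pointer. I'll let go now.

Request:
{"fn": "step_arm", "kwargs": {
  "increments": [
    {"slide": [0, 0, 0], "roll": 0},
    {"slide": [0, 0, 0], "roll": 0},
    {"slide": [0, 0, 0], "roll": 0},
    {"slide": [0, 0, 0], "roll": 0},
    {"slide": [0, 0, 0], "roll": 0}
  ],
  "fingers": 0.6
}}

```text
t: 19.38
eef_pos: [560.8, -165.9, 177.0]
tcp_rot: [-3.141, -0.0, 0.072]
ft_force: [-0.1, -0.2, -0.1]
opening: 0.595
grip_force: 0.0
```

Request:
{"fn": "step_arm", "kwargs": {
  "increments": [
    {"slide": [0, 0, -0.02], "roll": 0},
    {"slide": [0, 0, -0.05], "roll": 0},
    {"slide": [0, 0, -0.1], "roll": 0},
    {"slide": [-0.04, 0, -0.13], "roll": 0},
    {"slide": [-0.1, 0, -0.15], "roll": 0}
  ]
}}

```text
t: 20.0
eef_pos: [461.3, -173.1, 327.7]
tcp_rot: [3.141, -0.001, 0.073]
ft_force: [-0.7, -0.6, 1.1]
opening: 0.597
grip_force: 0.0
```

```bash
python3 - <<'E'
from m import *
im=shot('side');save(im,'end.png',(250,110,390,225),5)
C=cloud(im);H,S,V=masks(im);ok=im['z_map']>0
o=ok&(np.hypot(C[...,0]-559,C[...,1]+166)<22)&~((H>55)&(H<85)&(S>100))
for z0 in range(40,240,20):
    W=C[o&(C[...,2]>z0)&(C[...,2]<z0+20)]
    if len(W):print(z0,len(W),W.min(0).round(),W.max(0).round())
E
```

```text
40 9 [ 554. -170.   44.] [ 558. -163.   60.]
60 8 [ 551. -170.   61.] [ 558. -161.   80.]
80 17 [ 548. -172.   80.] [ 562. -157.  100.]
100 21 [ 548. -170.  100.] [ 562. -156.  119.]
120 18 [ 549. -168.  122.] [ 563. -156.  139.]
140 18 [ 552. -180.  141.] [ 576. -148.  160.]
160 52 [ 539. -176.  160.] [ 581. -149.  179.]
180 40 [ 543. -164.  180.] [ 567. -147.  199.]
200 43 [ 543. -173.  201.] [ 568. -150.  220.]
220 39 [ 543. -177.  220.] [ 568. -150.  239.]
```

View pics/end.png

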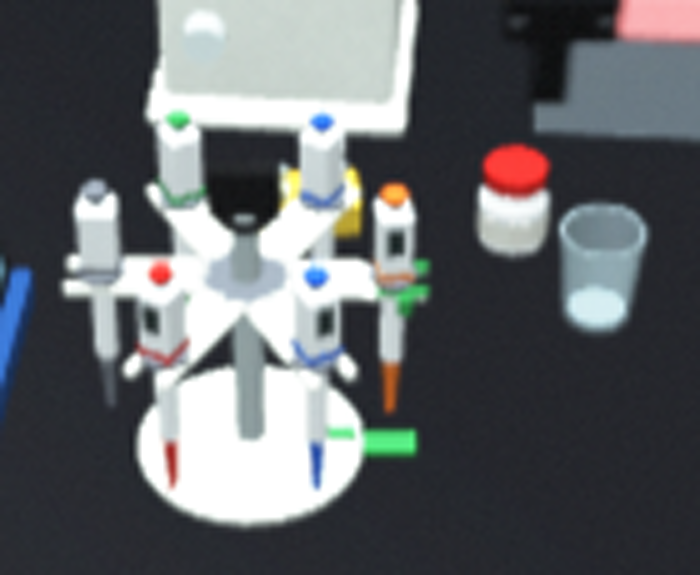

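The pipette hangs upright on the hook (crop (393,280)) over the pointer, and the gripper is clear, so I'll hand the job in.

Request:
{"fn": "step_arm", "kwargs": {
  "increments": [
    {"slide": [0, 0, 0], "roll": 0},
    {"slide": [0, 0, 0], "roll": 0},
    {"slide": [0, 0, 0], "roll": 0},
    {"slide": [0, 0, 0], "roll": 0}
  ]
}}

```text
t: 20.55
eef_pos: [462.2, -173.0, 326.1]
tcp_rot: [-3.141, 0.001, 0.072]
ft_force: [0.4, 0.3, 0.2]
opening: 0.597
grip_force: 0.0
```

```bash
python3 -c "
from cell import env
print(env.job_done())"
```

```text
the job is handed in; nothing more can be done
None
```

The orange pipette hangs upright and released on the hook at the green pointer, and the job was handed in after about 20.6 s of robot time; the hand-in call gave no verdict.

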